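# Pack the pattern-cutting kit

## Robot

A 6-joint arm with a two-finger parallel gripper is mounted at the origin on the work surface. World frame = base frame: x ahead of the robot, y to its left, z up, the work surface at z = 0. Lengths are in mm, angles in rad, forces in N, time in s.
With the tool pointing down it reaches from about 275 to 775 mm from the base axis. Payload 14.6 kg.
Tool frame: the origin (TCP) lies midway between the tips of the shut fingers; the grasp point (between the pads) lies 19 mm behind it; z points along the fingers, y is the line along which they close (so a half turn about z gives the same grasp; the last joint's range is limited). The gripper opens to 85 mm and grips with 20 to 120 N. Pads are 22 mm wide; open, the fingers measure 114 mm over their backs; the gripper's body (76 mm by 85 mm) begins 54 mm behind the grasp point. The pads swing forward as they close: fully open they stand 13 mm farther back than shut.
Start: joints at [-1.397, 0.263, -0.048, 1.259, 0, 1.415], TCP at [169.52, -496.881, 231.278] pointing down, gripper open.
Joint ranges: [-2.65, 2.65], [-0.89, 1.7], [-1.18, 1.37], [-2.13, 2.11], [-1.35, 1.29], [-3.14, 3.14]. Speed limits (rad/s): [1.89, 1.89, 2.57, 2.79, 3.14, 3.14].

## Interface

Orientations are given as a unit quaternion [x, y, z, w].
In Python, from workcell import bot, snapshot, camera_model, models gives the robot as it stands.
- The arm moves only by the shell command python3 -m inch 'ROWS' [FORCE]. ROWS is JSON, a list of rows, each an object with "slide": the shift along the tool's x, y, z in m, a list of three; "roll": the turn about the tool's z in degrees; "jaw": the opening, from 0 (shut) to 1 (fully open). A call has 1 to 12 rows; each row is the pose to reach, as a shift and turn from the pose commanded when the call began, along the tool's axes at that moment; what a row does not reach only later rows make up. A row lasts 1/12 s, in which the tool goes at most 41.7 mm and 7.16 degrees, less where a joint would pass 70% of its speed; a pose out of reach is approached as far as the arm can. A call with a gripper value outside its range is refused whole. The fingers move at their own pace and stop on an object; FORCE is the grip in N (left out, the last holds). Time passes only in rows, so rows that repeat a pose let the fingers close. It gives the time, the measured TCP pose, the force, the opening and the grip force at its end, in the units of the state.
- bot.state(): the state, without advancing time (a new reading comes with each control period).
- snapshot(name): name is "side" or "top"; returns (picture, depth): 420x560x3 uint8, red, green, blue; 420x560 float32, mm along the optical axis (not along the pixel's ray), 0 where there is no reading.
- camera_model(name): a dict with "intrinsics" (3x3 intrinsics, pixels), "T" (4x4, takes a point from camera to world coordinates). Camera axes: x right, y down, z forward; pixel columns grow to the right and rows downward; lengths in mm; the calibration is good to about 2 mm. A picture is of the moment at which its call begins. camera_model takes no time and is no camera call.
- bot.close_job(): hands the job in; it is judged then, once.
Trained networks look in the newest picture that a camera, given by its name, has taken for a name from the list of things; names that differ only in an ending like _2 or _b are one class to them, and where a whole thing is asked for, a point or a joint stands for the part that bears it (a point fixed in the world has none). Each returns a list of dicts, best first, with "score" (0 to 1); they miss things now and then, are a little off and sometimes report something else, mostly with a low value. They report only what shows in the picture. A call takes as long as a camera call. They do not tell look-alikes from the thing itself.
- models.look_for(name, camera): "uv" ([column, row] in pixels, amid what is visible of it).
- models.mark_of(name, camera): "uv" ([column, row] in pixels: a listed point, or the origin of a listed thing).
The state is a dict: "time_s": time; "joint_positions": joint angles; "joint_vel": joint speeds; "joint_efforts": joint torques, N m; "eef_pos": TCP position; "eef_rot": TCP orientation; "wrist_force": force on the tool from outside, world axes, zero at the start; "moment": the same for the moment, N m; "width": opening from 0.0 (shut) to 1.0 (fully open); "grip_force": force on a finger pad.
Only numpy, scipy, OpenCV 4.12 (cv2) and the standard library are available. Lean on these libraries where they do the work, as an engineer would, in place of code of your own. Each camera call takes 0.05 s, during which the arm holds its last target. There are 200 camera calls.

## Task

Pack the kit tray for the next job: the full roll of masking tape, the full spool of thread, the pin box and the marble pattern weight each go flat down into the nest whose pocket matches their outline. Leave the nearly used-up roll of tape and the empty spool standing where they are on the table.

Things in the scene. Friction and masses are not known exactly. Their poses are not given: they have to be found in the camera images.
- tape_full: Full roll of cream masking tape lying flat on the table: ring 66 mm outside diameter, 38 mm hole, 36 mm tall, about 90 g. The fatter of the two rolls. Origin: centre of its underside, z up along its axis. Goes in the large round pocket.
- spool_full: Full spool of grey-brown thread standing upright: thread 44 mm in diameter between 5 and 41 mm above the underside, narrower wooden ends 30 mm in diameter, 46 mm tall in all, about 60 g. Origin: centre of its underside, z up. Goes in the small round pocket.
- pin_box: Plain white card pin box lying flat, 71 x 39 x 32 mm (long along its x, 39 mm along its y), about 80 g. Origin: centre of its underside, z up. Goes in the oblong pocket.
- pattern_weight: Plain pale marble block, 48 x 48 x 32 mm with slightly rounded edges, about 200 g. Origin: centre of its underside, z up, x and y along its sides. Goes in the square pocket.
- nest_big_round: Fixed plywood block 100 x 100 x 16 mm, one of four filling the fixed black tray two by two (corners vary), with a large round pocket 10 mm deep in its middle, lined grey, its floor 6 mm above the underside. Block tops and tray rim: 21 mm above the table. Origin: centre of the underside, 5 mm above the table; z up, x, y along the sides. Pocket 80 mm across: full roll of tape.
- nest_small_round: Fixed plywood block 100 x 100 x 16 mm, one of four filling the fixed black tray two by two (corners vary), with a small round pocket 10 mm deep in its middle, lined grey, its floor 6 mm above the underside. Block tops and tray rim: 21 mm above the table. Origin: centre of the underside, 5 mm above the table; z up, x, y along the sides. Pocket 60 mm across: full spool.
- nest_oblong: Fixed plywood block 100 x 100 x 16 mm, one of four filling the fixed black tray two by two (corners vary), with an oblong pocket 10 mm deep in its middle, lined grey, its floor 6 mm above the underside. Block tops and tray rim: 21 mm above the table. Origin: centre of the underside, 5 mm above the table; z up, x, y along the sides. Pocket 86 (x) by 54 (y) mm: pin box, either way round.
- nest_square: Fixed plywood block 100 x 100 x 16 mm, one of four filling the fixed black tray two by two (corners vary), with a square pocket 10 mm deep in its middle, lined grey, its floor 6 mm above the underside. Block tops and tray rim: 21 mm above the table. Origin: centre of the underside, 5 mm above the table; z up, x, y along the sides. Pocket 64 x 64 mm along x, y: weight, any quarter turn.
- tape_used: Look-alike, stays where it is: nearly used-up roll of the same tape lying flat, 45 mm outside diameter, 38 mm hole, 36 mm tall. Origin: centre of its underside.
- spool_empty: Look-alike, stays where it is: empty bare wooden spool standing upright, ends 30 mm in diameter, core 18 mm, 46 mm tall. Origin: centre of its underside.
Things that resemble listed ones, but are neither listed nor needed, are in the scene too. Leave any purple look-alike of the pattern_weight alone.

How it is judged (in metres and radians):
At the end, for the whole second after the job is handed in: Each of the four things sits in its own nest: centre within 13 mm of the nest's centre, underside within 4 mm of the pocket floor, upright within 0.12 rad, at rest; the used-up roll and the empty spool stand within 30 mm of where they began (horizontal distance between tape_full and nest_big_round below 0.013 m and z of tape_full in the frame of nest_big_round between 0.002 and 0.01 m and angle between each of tape_full, spool_full, pin_box, pattern_weight's own z axis and vertical below 0.12 rad and linear speed of each of tape_full, spool_full, pin_box, pattern_weight below 0.02 m/s and angular speed of each of tape_full, spool_full, pin_box, pattern_weight below 0.2 rad/s and horizontal distance between spool_full and nest_small_round below 0.013 m and z of spool_full in the frame of nest_small_round between 0.002 and 0.01 m and horizontal distance between pin_box and nest_oblong below 0.013 m and z of pin_box in the frame of nest_oblong between 0.002 and 0.01 m and horizontal distance between pattern_weight and nest_square below 0.013 m and z of pattern_weight in the frame of nest_square between 0.002 and 0.01 m and distance of each of tape_used, spool_empty from where it was at the start of the episode below 0.03 m and angle between each of tape_used, spool_empty's own z axis and vertical below 0.2 rad); the robot touches nothing.
It fails at once if the used-up roll is moved more than 30 mm (distance of tape_used from where it was at the start of the episode above 0.03 m).
It fails at once if the empty spool is moved more than 30 mm (distance of spool_empty from where it was at the start of the episode above 0.03 m).
It also fails if it takes over 106 s, if anything falls off the work surface, if the arm or the gripper's body presses on something with over 40 N, if the wrist force passes 120 N, or if a joint passes its speed limit or range.

## Working session

There is one attempt and no reset: what is moved stays moved. The work goes in short steps, Python scripts to look and compute and a shell command to move; the robot and the scene stay as the last step left them, time stands still between calls to the robot, and variables do not carry over. Pictures are saved under pics/ and viewed, at most 14 in all, crops included, and the job is handed in when it is done.

```bash
mkdir -p pics; ls; python3 - <<'E'
from workcell import bot,snapshot,camera_model,models
import cv2,numpy as np
print(bot.state())
for c in("top","side"):
    p,d=snapshot(c);cv2.imwrite(f"pics/{c}0.png",p[...,::-1]);np.save(f"pics/{c}0.npy",d)
    m=camera_model(c);print(c,np.round(m["intrinsics"],1).tolist(),np.round(m["T"],3).tolist())
    for n in"tape_full spool_full pin_box pattern_weight nest_big_round nest_small_round nest_oblong nest_square tape_used spool_empty".split():
        print(n,[(np.round(r["uv"]).tolist(),round(r["score"],2)) for r in models.look_for(n,c)][:4])
E
```

```text
pics
{'time_s': 0.0, 'joint_positions': array([-1.39729546e+00,  2.63532043e-01, -4.89591242e-02,  1.25937219e+00,
        1.48356412e-05,  1.41551508e+00]), 'joint_vel': array([ 0.00011235, -0.00156673, -0.00048815,  0.00064977, -0.00067571,
        0.0001221 ]), 'joint_efforts': array([-3.69274218e-03, -6.37617445e+01,  3.84565473e+01,  1.35582566e-02,
       -2.85914739e-04, -4.26769319e-06]), 'eef_pos': array([ 169.47832889, -496.60414552,  230.81221769]), 'eef_rot': array([ 9.86518053e-01,  1.63651603e-01,  2.55737496e-06, -5.33558802e-04]), 'wrist_force': array([ 0.07092587, -0.33503115, -1.07297397]), 'moment': array([ 0.00246688,  0.00621547, -0.01105225]), 'grip_force': 0.0, 'width': 1.0011104446386627}
top [[539.0, 0.0, 268.9], [0.0, 539.0, 228.1], [0.0, 0.0, 1.0]] [[-0.014, -0.992, 0.126, 446.526], [-1.0, 0.011, -0.02, -3.788], [0.019, -0.126, -0.992, 1149.809], [0.0, 0.0, 0.0, 1.0]]
tape_full [([335.0, 226.0], 0.78), ([417.0, 280.0], 0.21)]
spool_full [([414.0, 283.0], 0.61)]
pin_box [([421.0, 214.0], 0.85), ([345.0, 215.0], 0.23)]
pattern_weight [([225.0, 221.0], 0.91), 
[... 299 characters left out ...]
de [[403.0, 0.0, 281.3], [0.0, 403.0, 213.0], [0.0, 0.0, 1.0]] [[0.975, -0.13, 0.182, 385.835], [-0.223, -0.645, 0.731, -748.11], [0.022, -0.753, -0.658, 700.367], [0.0, 0.0, 0.0, 1.0]]
tape_full [([313.0, 265.0], 0.65)]
spool_full [([270.0, 337.0], 0.62)]
pin_box [([347.0, 336.0], 0.58)]
pattern_weight [([254.0, 202.0], 0.87), ([322.0, 200.0], 0.76), ([263.0, 149.0], 0.72), ([365.0, 276.0], 0.66)]
nest_big_round [([236.0, 153.0], 0.78), ([278.0, 167.0], 0.64)]
nest_small_round [([242.0, 172.0], 0.77)]
nest_oblong [([262.0, 147.0], 0.83), ([312.0, 267.0], 0.3), ([246.0, 171.0], 0.16)]
nest_square [([278.0, 168.0], 0.63)]
tape_used [([236.0, 232.0], 0.93)]
spool_empty [([235.0, 274.0], 0.65)]
```

View pics/top0.png

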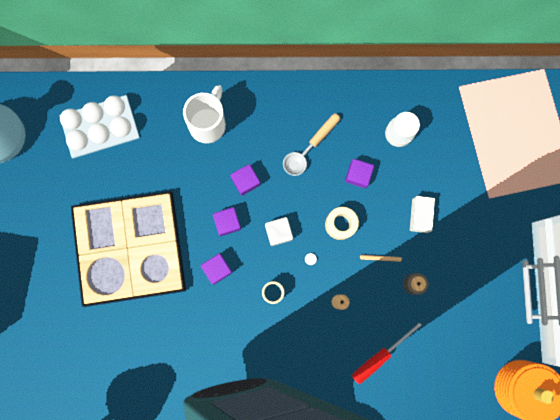

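View pics/side0.png

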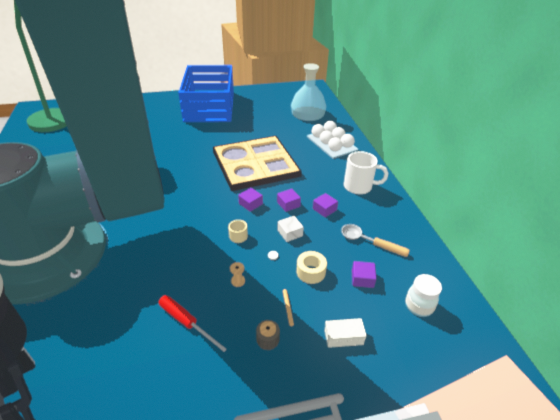

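```bash
python3 - <<'E'
import cv2
a=cv2.imread("pics/top0.png")[150:330,60:460]
cv2.imwrite("pics/crop0.png",cv2.resize(a,None,fx=2,fy=2,interpolation=cv2.INTER_CUBIC))
E
```

```text
(no output)
```

View pics/crop0.png

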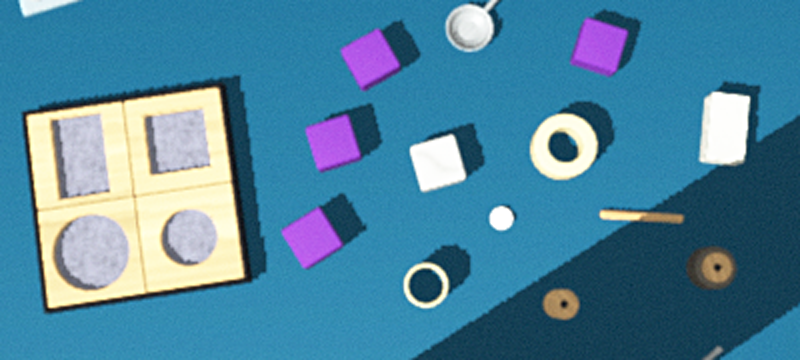

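The fat ring at top px (342,223) is tape_full, and the thin ring at (273,292) is the used roll. The dark wound spool at (416,283) is full and the bare one at (341,302) is empty. The pale marble block at (279,231) is the pattern weight, and the four purple cubes are decoys. The white box at (422,214) is the pin box. In the tray, the oblong is at (101,228), square (149,220), big round (107,275) and small round (155,268). The enlarged crop confirms all of these.

```bash
cat > h.py <<'E'
from workcell import bot,snapshot,camera_model,models
import cv2,numpy as np
def cloud(c,d):
    m=camera_model(c);K=np.array(m["intrinsics"]);T=np.array(m["T"])
    v,u=np.mgrid[:d.shape[0],:d.shape[1]]
    P=np.stack([(u-K[0,2])/K[0,0]*d,(v-K[1,2])/K[1,1]*d,d],-1)
    P=P@T[:3,:3].T+T[:3,3];P[d==0]=np.nan;return P
def rect(Q):
    (c,s,a)=cv2.minAreaRect(Q.astype(np.float32));return np.round(c,1),np.round(s,1),round(a,1)
def psi():
    x,y,z,w=bot.state()["eef_rot"];return np.degrees(np.arctan2(2*(x*y+z*w),1-2*(y*y+z*z)))
def go(x,y,z,p=None):
    """slide [m] and roll [deg] to TCP x,y,z [mm], tool-x heading p (mod 180)"""
    s=bot.state();a=psi();e=s["eef_pos"];q=np.radians(a)
    dx,dy=x-e[0],y-e[1];c,n=np.cos(q),np.sin(q)
    sl=[dx*c+dy*n,dx*n-dy*c,e[2]-z]
    out=[]
    if p is not None:
        j1=np.degrees(np.arctan2(y,x))
        for k in(-2,-1,0,1,2):
            t=p+180*k;r=a-t
            j6=np.degrees(s["joint_positions"][5])+r+j1-np.degrees(s["joint_positions"][0])
            if abs(j6)<172 and abs(r)<180: out.append((round(r,1),round(j6)))
    print("slide",np.round(np.array(sl)/1000,4).tolist(),"roll(j6)",out,"dist",round(float(np.linalg.norm(sl))))
E
python3 - <<'E'
from h import *
d=np.load("pics/top0.npy");P=cloud("top",d);img=cv2.imread("pics/top0.png")
ds=np.load("pics/side0.npy");S=cloud("side",ds)
t=P[60:200,250:350] ;print("table z",np.nanmedian(P[240:260,200:210,2]),np.nanmedian(S[300:330,180:200,2]))
for n,u,v,r in[("tape",342,223,28),("spool",416,283,18),("pin",422,214,28),("weight",279,231,22),("used",273,292,18),("empty",341,302,16)]:
    Q=P[v-r:v+r,u-r:u+r].reshape(-1,3);Q=Q[Q[:,2]>18];h=np.nanpercentile(Q[:,2],90)
    T=Q[abs(Q[:,2]-h)<5][:,:2];c=T.mean(0)
    g=S.reshape(-1,3);g=g[(np.linalg.norm(g[:,:2]-c,axis=1)<55)&(g[:,2]>18)];hs=np.percentile(g[:,2],90);G=g[abs(g[:,2]-hs)<5][:,:2]
    print(n,"h",round(h),rect(T),np.round(cv2.minEnclosingCircle(T.astype(np.float32))[0]),"side h",round(hs),rect(G))
W=P[180:315,60:200];m=(W[...,2]>12)
lab=cv2.connectedComponentsWithStats(m.astype(np.uint8))
i=1+np.argmax(lab[2][1:,4]);Q=W[lab[1]==i];print("tray",np.median(Q[:,2]),rect(Q[:,:2]))
for n,u,v in[("obl",101,228),("sq",149,220),("big",107,275),("small",155,268)]:
    print(n,np.round(P[v,u]))
E
```

```text
table z 0.4528347658927032 -0.030883536310852833
tape h 39 (array([ 597.3, -179.8]), array([63.2, 63.5]), 0.3) [ 598. -180.] side h 36 (array([ 599. , -183.7]), array([64.9, 63.9]), 72.3)
spool h 48 (array([ 468.7, -328.5]), array([37.9, 38.6]), 70.0) [ 469. -329.] side h 45 (array([ 470.6, -333.5]), array([38.6, 37.5]), 79.5)
pin h 35 (array([ 615.8, -352.3]), array([39.7, 71.2]), 82.4) [ 615. -353.] side h 32 (array([ 617. , -355.5]), array([40.3, 71.6]), 82.0)
weight h 35 (array([582.3, -46.2]), array([47.7, 47.2]), 15.0) [583. -47.] side h 32 (array([583.8, -50. ]), array([48.4, 50.3]), 13.8)
used h 39 (array([454.9, -32.4]), array([43.2, 42.8]), 89.3) [455. -32.] side h 35 (array([456.3, -33.9]), array([48. , 40.9]), 80.9)
empty h 49 (array([ 433.6, -171.3]), array([27.5, 29.1]), 63.8) [ 434. -171.] side h 46 (array([ 434.9, -174.7]), array([30.7, 28.6]), 70.9)
tray 20.487172608596097 (array([551.7, 271.6]), array([214.6, 215.7]), 8.0)
obl [596. 329.  10.]
sq [612. 227.  11.]
big [496. 314.   9.]
small [509. 213.  12.]
```

Both cameras agree to about 3 mm. The nest centres, from the tray fit at 8° yaw, are oblong (594,328), square (608,229), big round (495,314) and small round (509,215). I'm starting with the pin box.

```bash
python3 -c "
from h import *
go(616,-354,120,-7.6)"
```

```text
slide [0.4687, 0.0089, 0.1113] roll(j6) [(np.float64(26.4), 158), (np.float64(-153.6), -22)] dist 482
```

```bash
python3 -m inch '[{"slide":[0.04,0,0],"roll":-7,"jaw":1},{"slide":[0.08,0,0],"roll":-14,"jaw":1},{"slide":[0.12,0,0],"roll":-21,"jaw":1},{"slide":[0.16,0,0],"roll":-28,"jaw":1},{"slide":[0.2,0,0],"roll":-35,"jaw":1},{"slide":[0.24,0,0],"roll":-42,"jaw":1},{"slide":[0.28,0,0.02],"roll":-49,"jaw":1},{"slide":[0.32,0,0.03],"roll":-56,"jaw":1},{"slide":[0.36,0,0.05],"roll":-63,"jaw":1},{"slide":[0.4,0.005,0.07],"roll":-70,"jaw":1},{"slide":[0.44,0.009,0.09],"roll":-77,"jaw":1},{"slide":[0.469,0.009,0.11],"roll":-84,"jaw":1}]' 40; python3 -c "
from h import *
go(616,-354,120,-7.6)"
```

```text
time_s: 2.1
eef_pos: [614.1, -354.8, 123.8]
eef_rot: [0.621, 0.784, 0.0, 0.001]
wrist_force: [1.1, -0.5, -0.6]
width: 1.002
grip_force: 0.0
slide [0.0004, 0.002, 0.0038] roll(j6) [(np.float64(110.8), 158), (np.float64(-69.2), -22)] dist 4
```

```bash
python3 -m inch '[{"slide":[0,0,0],"roll":-69,"jaw":1},{"slide":[0,0,0],"roll":-69,"jaw":1},{"slide":[0,0,0],"roll":-69,"jaw":1},{"slide":[0,0,0],"roll":-69,"jaw":1},{"slide":[0,0,0],"roll":-69,"jaw":1},{"slide":[0,0,0],"roll":-69,"jaw":1},{"slide":[0,0,0],"roll":-69,"jaw":1},{"slide":[0,0,0],"roll":-69,"jaw":0.8},{"slide":[0,0,0],"roll":-69,"jaw":0.8},{"slide":[0,0,0],"roll":-69,"jaw":0.8},{"slide":[0,0,0],"roll":-69,"jaw":0.8},{"slide":[0,0,0],"roll":-69,"jaw":0.8}]' 40; python3 -c "
from h import *
go(616,-354,14,-7.6)"
```

```text
time_s: 3.1
eef_pos: [611.8, -355.3, 124.1]
eef_rot: [0.073, 0.997, 0.0, -0.0]
wrist_force: [1.2, 0.8, 0.6]
width: 0.796
grip_force: 0.0
slide [-0.0039, 0.0019, 0.1101] roll(j6) [(np.float64(179.3), 158), (np.float64(-0.7), -22)] dist 110
```

```bash
python3 -m inch '[{"slide":[-0.004,0.002,0.03],"roll":-0.7,"jaw":0.8},{"slide":[-0.004,0.002,0.06],"roll":-0.7,"jaw":0.8},{"slide":[-0.004,0.002,0.09],"roll":-0.7,"jaw":0.8},{"slide":[-0.004,0.002,0.11],"roll":-0.7,"jaw":0.8},{"slide":[-0.004,0.002,0.11],"roll":-0.7,"jaw":0.8},{"slide":[-0.004,0.002,0.11],"roll":-0.7,"jaw":0.3},{"slide":[-0.004,0.002,0.11],"roll":-0.7,"jaw":0.3},{"slide":[-0.004,0.002,0.11],"roll":-0.7,"jaw":0.3},{"slide":[-0.004,0.002,0.11],"roll":-0.7,"jaw":0.3},{"slide":[-0.004,0.002,0.11],"roll":-0.7,"jaw":0.3}]' 40; python3 -c "
from h import *
go(616,-354,140)"
```

```text
time_s: 3.93
eef_pos: [617.0, -354.6, 16.3]
eef_rot: [0.065, 0.998, -0.001, 0.001]
wrist_force: [-0.5, 0.1, 6.5]
width: 0.446
grip_force: 41.5
slide [0.0011, 0.0005, -0.1237] roll(j6) [] dist 124
```

```bash
python3 -m inch '[{"slide":[0,0,-0.035],"roll":0,"jaw":0.3},{"slide":[0,0,-0.075],"roll":0,"jaw":0.3},{"slide":[0,0.01,-0.11],"roll":0,"jaw":0.3},{"slide":[0,0.04,-0.12],"roll":0,"jaw":0.3},{"slide":[0,0.08,-0.12],"roll":0,"jaw":0.3},{"slide":[0,0.12,-0.12],"roll":0,"jaw":0.3},{"slide":[0,0.16,-0.12],"roll":0,"jaw":0.3},{"slide":[0,0.2,-0.12],"roll":0,"jaw":0.3},{"slide":[0,0.24,-0.12],"roll":0,"jaw":0.3},{"slide":[0,0.28,-0.12],"roll":0,"jaw":0.3},{"slide":[0,0.32,-0.12],"roll":0,"jaw":0.3},{"slide":[0,0.34,-0.12],"roll":0,"jaw":0.3}]' 40; python3 -c "
from h import *
go(594.5,327,120,8)"
```

```text
time_s: 4.93
eef_pos: [660.6, -12.7, 135.6]
eef_rot: [0.064, 0.998, 0.0, 0.001]
wrist_force: [0.6, -0.1, -0.5]
width: 0.446
grip_force: 40.8
slide [0.1089, 0.3284, 0.0156] roll(j6) [(np.float64(-15.3), 21)] dist 346
```

```bash
python3 -m inch '[{"slide":[0.01,0.035,0],"roll":-2,"jaw":0.3},{"slide":[0.023,0.07,0],"roll":-4,"jaw":0.3},{"slide":[0.035,0.105,0],"roll":-6,"jaw":0.3},{"slide":[0.046,0.14,0],"roll":-8,"jaw":0.3},{"slide":[0.058,0.175,0],"roll":-10,"jaw":0.3},{"slide":[0.07,0.21,0],"roll":-12,"jaw":0.3},{"slide":[0.081,0.245,0],"roll":-14,"jaw":0.3},{"slide":[0.093,0.28,0],"roll":-15.3,"jaw":0.3},{"slide":[0.103,0.31,0],"roll":-15.3,"jaw":0.3},{"slide":[0.109,0.328,0.015],"roll":-15.3,"jaw":0.3},{"slide":[0.109,0.328,0.015],"roll":-15.3,"jaw":0.3},{"slide":[0.109,0.328,0.015],"roll":-15.3,"jaw":0.3}]' 40; python3 -c "
from h import *
go(594.5,327,28,8)"
```

```text
time_s: 5.93
eef_pos: [594.3, 323.4, 119.5]
eef_rot: [-0.069, 0.998, -0.0, -0.0]
wrist_force: [0.2, -0.8, -0.6]
width: 0.444
grip_force: 40.7
slide [-0.0007, 0.0035, 0.0915] roll(j6) [(np.float64(-0.1), 21)] dist 92
```

```bash
python3 -m inch '[{"slide":[0,0.002,0.03],"roll":0,"jaw":0.3},{"slide":[0,0.002,0.06],"roll":0,"jaw":0.3},{"slide":[0,0.002,0.08],"roll":0,"jaw":0.3},{"slide":[0,0.002,0.09],"roll":0,"jaw":0.3},{"slide":[0,0.002,0.09],"roll":0,"jaw":0.3},{"slide":[0,0.002,0.09],"roll":0,"jaw":0.3}]' 40; python3 -c "
from h import *
go(594.5,327,28,8);print(bot.state()['wrist_force'])"
```

```text
time_s: 6.43
eef_pos: [595.2, 323.9, 30.2]
eef_rot: [-0.068, 0.998, 0.0, 0.0]
wrist_force: [0.1, 0.4, -0.2]
width: 0.44
grip_force: 41.2
slide [0.0003, 0.0031, 0.0022] roll(j6) [(np.float64(-0.2), 21)] dist 4
[ 0.10669977  0.40010718 -0.15212204]
```

```bash
python3 -m inch '[{"slide":[0,0.003,0.001],"roll":0,"jaw":0.3},{"slide":[0,0.003,0.003],"roll":0,"jaw":0.3},{"slide":[0,0.003,0.003],"roll":0,"jaw":0.3},{"slide":[0,0.003,0.003],"roll":0,"jaw":0.7},{"slide":[0,0.003,0.003],"roll":0,"jaw":0.7},{"slide":[0,0.003,0.003],"roll":0,"jaw":0.7},{"slide":[0,0.003,-0.03],"roll":0,"jaw":0.7},{"slide":[0,0.003,-0.07],"roll":0,"jaw":0.7},{"slide":[0,0.003,-0.1],"roll":0,"jaw":1},{"slide":[0,0.003,-0.1],"roll":0,"jaw":1}]' 40; python3 - <<'E'
from h import *
go(583,-48,120,14.4);go(583,-48,120,104.4)
p,d=snapshot("side");cv2.imwrite("pics/s1.png",cv2.resize(p[120:210,180:360,::-1],None,fx=3,fy=3))
E
```

```text
time_s: 7.27
eef_pos: [596.3, 328.5, 135.8]
eef_rot: [-0.068, 0.998, 0.001, 0.004]
wrist_force: [0.9, 0.6, 0.5]
width: 0.954
grip_force: 0.0
slide [0.0645, -0.3711, 0.0158] roll(j6) [(np.float64(173.4), 161), (np.float64(-6.6), -19)] dist 377
slide [0.0645, -0.3711, 0.0158] roll(j6) [(np.float64(83.4), 71), (np.float64(-96.6), -109)] dist 377
```

View pics/s1.png

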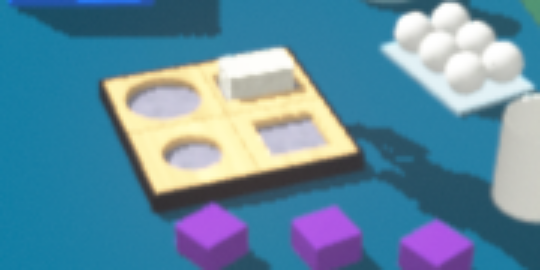

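The pin box sits in the oblong pocket at crop (257,74), flat. Next is the weight.

```bash
python3 -m inch '[{"slide":[0.007,-0.04,0],"roll":-2,"jaw":0.85},{"slide":[0.014,-0.08,0],"roll":-4,"jaw":0.85},{"slide":[0.021,-0.12,0],"roll":-6,"jaw":0.85},{"slide":[0.028,-0.16,0],"roll":-6.6,"jaw":0.85},{"slide":[0.035,-0.2,0],"roll":-6.6,"jaw":0.85},{"slide":[0.042,-0.24,0],"roll":-6.6,"jaw":0.85},{"slide":[0.049,-0.28,0],"roll":-6.6,"jaw":0.85},{"slide":[0.056,-0.32,0],"roll":-6.6,"jaw":0.85},{"slide":[0.062,-0.35,0.01],"roll":-6.6,"jaw":0.85},{"slide":[0.0645,-0.371,0.015],"roll":-6.6,"jaw":0.85},{"slide":[0.0645,-0.371,0.015],"roll":-6.6,"jaw":0.85},{"slide":[0.0645,-0.371,0.015],"roll":-6.6,"jaw":0.85}]' 40; python3 -c "
from h import *
go(583,-48,14,14.4)"
```

```text
time_s: 8.32
eef_pos: [580.1, -49.5, 113.3]
eef_rot: [-0.125, 0.992, 0.0, -0.001]
wrist_force: [-0.8, 0.8, 1.2]
width: 0.851
grip_force: 0.0
slide [-0.0032, 0.0008, 0.0993] roll(j6) [(np.float64(179.9), 161), (np.float64(-0.1), -19)] dist 99
```

```bash
python3 -m inch '[{"slide":[-0.003,0.001,0.03],"roll":0,"jaw":0.85},{"slide":[-0.003,0.001,0.06],"roll":0,"jaw":0.85},{"slide":[-0.003,0.001,0.09],"roll":0,"jaw":0.85},{"slide":[-0.003,0.001,0.1],"roll":0,"jaw":0.85},{"slide":[-0.003,0.001,0.1],"roll":0,"jaw":0.85},{"slide":[-0.003,0.001,0.1],"roll":0,"jaw":0.4},{"slide":[-0.003,0.001,0.1],"roll":0,"jaw":0.4},{"slide":[-0.003,0.001,0.1],"roll":0,"jaw":0.4},{"slide":[-0.003,0.001,0.1],"roll":0,"jaw":0.4},{"slide":[-0.003,0.001,0.1],"roll":0,"jaw":0.4}]' 50; python3 -c "
from h import *
go(608.5,228.5,130,8)"
```

```text
time_s: 9.15
eef_pos: [584.6, -47.0, 16.2]
eef_rot: [-0.126, 0.992, -0.0, 0.001]
wrist_force: [-0.7, 1.8, 8.0]
width: 0.549
grip_force: 52.6
slide [-0.0919, 0.2608, -0.1138] roll(j6) [(np.float64(6.5), 13), (np.float64(-173.5), -167)] dist 299
```

```bash
python3 -m inch '[{"slide":[0,0,-0.035],"roll":0,"jaw":0.4},{"slide":[0,0,-0.075],"roll":0,"jaw":0.4},{"slide":[0,0.005,-0.11],"roll":0,"jaw":0.4},{"slide":[-0.012,0.035,-0.115],"roll":2,"jaw":0.4},{"slide":[-0.025,0.07,-0.115],"roll":4,"jaw":0.4},{"slide":[-0.037,0.105,-0.115],"roll":6,"jaw":0.4},{"slide":[-0.05,0.14,-0.115],"roll":6.5,"jaw":0.4},{"slide":[-0.062,0.175,-0.115],"roll":6.5,"jaw":0.4},{"slide":[-0.074,0.21,-0.115],"roll":6.5,"jaw":0.4},{"slide":[-0.086,0.244,-0.115],"roll":6.5,"jaw":0.4},{"slide":[-0.092,0.261,-0.115],"roll":6.5,"jaw":0.4},{"slide":[-0.092,0.261,-0.115],"roll":6.5,"jaw":0.4}]' 50; python3 -c "
from h import *
go(608.5,228.5,28,8)"
```

```text
time_s: 10.15
eef_pos: [607.5, 232.5, 130.3]
eef_rot: [-0.071, 0.997, 0.001, 0.001]
wrist_force: [0.2, 0.6, -2.3]
width: 0.544
grip_force: 52.9
slide [-0.0004, -0.0041, 0.1023] roll(j6) [(np.float64(0.1), 13), (np.float64(-179.9), -167)] dist 102
```

```bash
python3 -m inch '[{"slide":[0,-0.002,0.03],"roll":0,"jaw":0.4},{"slide":[0,-0.002,0.06],"roll":0,"jaw":0.4},{"slide":[0,-0.002,0.085],"roll":0,"jaw":0.4},{"slide":[0,-0.002,0.095],"roll":0,"jaw":0.4},{"slide":[0,-0.002,0.1],"roll":0,"jaw":0.4},{"slide":[0,-0.002,0.1],"roll":0,"jaw":0.4},{"slide":[0,-0.002,0.1],"roll":0,"jaw":0.4}]' 50; python3 -c "
from h import *
go(608.5,228.5,27.5,8)"
```

```text
time_s: 10.73
eef_pos: [608.6, 226.6, 30.8]
eef_rot: [-0.069, 0.998, 0.0, 0.001]
wrist_force: [-0.4, -0.2, -1.7]
width: 0.544
grip_force: 52.8
slide [-0.0002, 0.0019, 0.0033] roll(j6) [(np.float64(-0.1), 13)] dist 4
```

```bash
python3 -m inch '[{"slide":[0,0.002,0.002],"roll":0,"jaw":0.4},{"slide":[0,0.002,0.004],"roll":0,"jaw":0.4},{"slide":[0,0.002,0.004],"roll":0,"jaw":0.4},{"slide":[0,0.002,0.004],"roll":0,"jaw":0.8},{"slide":[0,0.002,0.004],"roll":0,"jaw":0.8},{"slide":[0,0.002,0.004],"roll":0,"jaw":0.8},{"slide":[0,0.002,-0.03],"roll":0,"jaw":0.8},{"slide":[0,0.002,-0.07],"roll":0,"jaw":0.8},{"slide":[0,0.002,-0.1],"roll":0,"jaw":1},{"slide":[0,0.002,-0.1],"roll":0,"jaw":1}]' 40; python3 - <<'E'
from h import *
go(598,-182,120,8)
E
```

```text
time_s: 11.57
eef_pos: [609.9, 229.3, 135.6]
eef_rot: [-0.069, 0.998, 0.001, 0.004]
wrist_force: [0.1, 0.0, 0.3]
width: 0.997
grip_force: 0.0
slide [0.0686, -0.4057, 0.0156] roll(j6) [(np.float64(179.9), 155), (np.float64(-0.1), -25)] dist 412
```

```bash
python3 -m inch '[{"slide":[0.007,-0.04,0],"roll":0,"jaw":1},{"slide":[0.014,-0.08,0],"roll":0,"jaw":1},{"slide":[0.021,-0.12,0],"roll":0,"jaw":1},{"slide":[0.028,-0.16,0],"roll":0,"jaw":1},{"slide":[0.035,-0.2,0],"roll":0,"jaw":1},{"slide":[0.042,-0.24,0],"roll":0,"jaw":1},{"slide":[0.049,-0.28,0],"roll":0,"jaw":1},{"slide":[0.056,-0.32,0],"roll":0,"jaw":1},{"slide":[0.062,-0.36,0],"roll":0,"jaw":1},{"slide":[0.067,-0.39,0.01],"roll":0,"jaw":1},{"slide":[0.0685,-0.405,0.015],"roll":0,"jaw":1},{"slide":[0.0685,-0.405,0.015],"roll":0,"jaw":1}]' 40; python3 -c "
from h import *
go(598,-182,10,8)"
```

```text
time_s: 12.57
eef_pos: [595.0, -184.7, 112.9]
eef_rot: [-0.068, 0.998, 0.0, -0.001]
wrist_force: [-0.5, -0.7, 1.0]
width: 1.002
grip_force: 0.0
slide [-0.0033, 0.0023, 0.1029] roll(j6) [(np.float64(179.7), 155), (np.float64(-0.3), -25)] dist 103
```

```bash
python3 -m inch '[{"slide":[-0.002,0.001,0.03],"roll":0,"jaw":1},{"slide":[-0.002,0.001,0.05],"roll":0,"jaw":1},{"slide":[-0.002,0.001,0.08],"roll":0,"jaw":1},{"slide":[-0.002,0.001,0.1],"roll":0,"jaw":1},{"slide":[-0.002,0.001,0.105],"roll":0,"jaw":1},{"slide":[-0.002,0.001,0.105],"roll":0,"jaw":1},{"slide":[-0.002,0.001,0.105],"roll":0,"jaw":0.6},{"slide":[-0.002,0.001,0.105],"roll":0,"jaw":0.6},{"slide":[-0.002,0.001,0.105],"roll":0,"jaw":0.6},{"slide":[-0.002,0.001,0.105],"roll":0,"jaw":0.6}]' 50; python3 -c "
from h import *
go(495.5,313,130)"
```

```text
time_s: 13.4
eef_pos: [598.4, -180.7, 11.1]
eef_rot: [-0.069, 0.998, -0.0, 0.001]
wrist_force: [-0.5, 2.4, 7.2]
width: 0.743
grip_force: 55.8
slide [0.0335, 0.5032, -0.1189] roll(j6) [] dist 518
```

```bash
python3 -m inch '[{"slide":[0,0,-0.035],"roll":0,"jaw":0.6},{"slide":[0,0,-0.075],"roll":0,"jaw":0.6},{"slide":[0,0.005,-0.11],"roll":0,"jaw":0.6},{"slide":[0.002,0.04,-0.12],"roll":0,"jaw":0.6},{"slide":[0.005,0.08,-0.12],"roll":0,"jaw":0.6},{"slide":[0.008,0.12,-0.12],"roll":0,"jaw":0.6},{"slide":[0.011,0.16,-0.12],"roll":0,"jaw":0.6},{"slide":[0.013,0.2,-0.12],"roll":0,"jaw":0.6},{"slide":[0.016,0.24,-0.12],"roll":0,"jaw":0.6},{"slide":[0.019,0.28,-0.12],"roll":0,"jaw":0.6},{"slide":[0.021,0.32,-0.12],"roll":0,"jaw":0.6},{"slide":[0.023,0.35,-0.12],"roll":0,"jaw":0.6}]' 50; python3 -c "
from h import *
go(495.5,313,120)"
```

```text
time_s: 14.4
eef_pos: [525.6, 165.5, 130.6]
eef_rot: [-0.07, 0.998, 0.0, 0.001]
wrist_force: [1.3, 0.3, -2.3]
width: 0.745
grip_force: 56.1
slide [0.0093, 0.1502, 0.0106] roll(j6) [] dist 151
```

```bash
python3 -m inch '[{"slide":[0.002,0.035,0],"roll":0,"jaw":0.6},{"slide":[0.004,0.07,0],"roll":0,"jaw":0.6},{"slide":[0.007,0.11,0],"roll":0,"jaw":0.6},{"slide":[0.009,0.14,0],"roll":0,"jaw":0.6},{"slide":[0.009,0.15,0.03],"roll":0,"jaw":0.6},{"slide":[0.009,0.15,0.06],"roll":0,"jaw":0.6},{"slide":[0.009,0.15,0.08],"roll":0,"jaw":0.6},{"slide":[0.009,0.15,0.08],"roll":0,"jaw":0.6},{"slide":[0.009,0.15,0.08],"roll":0,"jaw":0.6}]' 50; python3 -c "
from h import *
go(495.5,313,22.5)"
```

```text
time_s: 15.15
eef_pos: [496.5, 310.1, 49.9]
eef_rot: [-0.069, 0.998, -0.0, -0.0]
wrist_force: [0.5, 0.4, -0.8]
width: 0.741
grip_force: 56.1
slide [0.0006, 0.003, 0.0274] roll(j6) [] dist 28
```

```bash
python3 -m inch '[{"slide":[0,0.003,0.01],"roll":0,"jaw":0.6},{"slide":[0,0.003,0.02],"roll":0,"jaw":0.6},{"slide":[0,0.003,0.027],"roll":0,"jaw":0.6},{"slide":[0,0.003,0.027],"roll":0,"jaw":0.6},{"slide":[0,0.003,0.027],"roll":0,"jaw":0.6},{"slide":[0,0.003,0.027],"roll":0,"jaw":0.95},{"slide":[0,0.003,0.027],"roll":0,"jaw":0.95},{"slide":[0,0.003,0.027],"roll":0,"jaw":0.95},{"slide":[0,0.003,0],"roll":0,"jaw":0.95},{"slide":[0,0.003,-0.04],"roll":0,"jaw":0.95},{"slide":[0,0.003,-0.075],"roll":0,"jaw":0.95},{"slide":[0,0.003,-0.075],"roll":0,"jaw":0.95}]' 50; python3 - <<'E'
from h import *
go(470,-331,130,33)
E
```

```text
time_s: 16.15
eef_pos: [498.7, 314.2, 130.7]
eef_rot: [-0.069, 0.998, 0.002, 0.004]
wrist_force: [0.4, 0.7, 0.5]
width: 0.952
grip_force: 0.0
slide [0.1176, -0.6351, 0.0007] roll(j6) [(np.float64(154.9), 112), (np.float64(-25.1), -68)] dist 646
```

```bash
python3 -m inch '[{"slide":[0.007,-0.04,0],"roll":-3,"jaw":0.8},{"slide":[0.014,-0.08,0],"roll":-6,"jaw":0.8},{"slide":[0.022,-0.12,0],"roll":-9,"jaw":0.8},{"slide":[0.029,-0.16,0],"roll":-12,"jaw":0.8},{"slide":[0.037,-0.2,0],"roll":-15,"jaw":0.8},{"slide":[0.044,-0.24,0],"roll":-18,"jaw":0.8},{"slide":[0.051,-0.28,0],"roll":-21,"jaw":0.8},{"slide":[0.059,-0.32,0],"roll":-25,"jaw":0.8},{"slide":[0.066,-0.36,0],"roll":-25,"jaw":0.8},{"slide":[0.074,-0.4,0],"roll":-25,"jaw":0.8},{"slide":[0.081,-0.44,0],"roll":-25,"jaw":0.8},{"slide":[0.089,-0.48,0],"roll":-25,"jaw":0.8}]' 40; python3 - <<'E'
from h import *
go(470,-331,120,33)
p,d=snapshot("side");cv2.imwrite("pics/s2.png",cv2.resize(p[120:300,180:360,::-1],None,fx=3,fy=3))
P=cloud("side",d).reshape(-1,3)
for n,x,y,z in[("pin",594,328,43),("weight",608,229,43),("tape",495,314,47)]:
    q=P[(np.hypot(P[:,0]-x,P[:,1]-y)<50)&(abs(P[:,2]-z)<5)];print(n,np.median(q[:,2]),rect(q[:,:2]))
q=P[(np.hypot(P[:,0]-552,P[:,1]-272)<160)&(P[:,2]>12)];print(rect(q[:,:2]))
E
```

```text
time_s: 17.15
eef_pos: [474.0, -176.8, 124.5]
eef_rot: [-0.283, 0.959, -0.0, 0.0]
wrist_force: [0.8, 0.6, -0.4]
width: 0.804
grip_force: 0.0
slide [0.0872, -0.1273, 0.0045] roll(j6) [(np.float64(179.9), 112), (np.float64(-0.1), -68)] dist 154
pin nan (array([0., 0.]), array([0., 0.]), 0.0)
weight 41.9236074093169 (array([625.3, 224.2]), array([57.5, 25.9]), 74.1)
tape 44.98526616944707 (array([469. , 310.7]), array([ 4.8, 25.2]), 5.0)
(array([553.6, 266.8]), array([215.7, 219.3]), 7.6)
  return _methods._mean(a, axis=axis, dtype=dtype,
  ret = ret.dtype.type(ret / rcount)
```

View pics/s2.png

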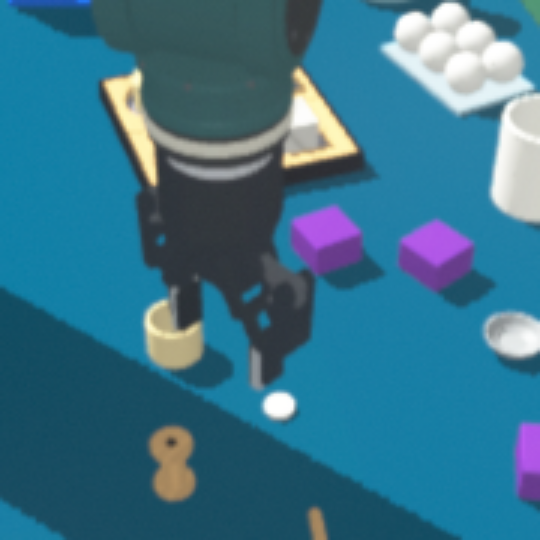

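The arm hides the tray in this view; the empty spool and the used roll are untouched. I'm continuing to the full spool.

```bash
python3 -m inch '[{"slide":[0.02,-0.03,0],"roll":0,"jaw":0.75},{"slide":[0.04,-0.06,0],"roll":0,"jaw":0.75},{"slide":[0.06,-0.09,0],"roll":0,"jaw":0.75},{"slide":[0.08,-0.117,0],"roll":0,"jaw":0.75},{"slide":[0.087,-0.127,0.005],"roll":0,"jaw":0.75},{"slide":[0.087,-0.127,0.005],"roll":0,"jaw":0.75},{"slide":[0.087,-0.127,0.005],"roll":0,"jaw":0.75},{"slide":[0.087,-0.127,0.005],"roll":0,"jaw":0.75}]' 40; python3 - <<'E'
from h import *
go(470,-331,13,33)
E
```

```text
time_s: 17.87
eef_pos: [470.4, -327.3, 119.2]
eef_rot: [-0.284, 0.959, 0.0, -0.0]
wrist_force: [0.3, 0.7, 0.6]
width: 0.753
grip_force: 0.0
slide [0.0023, -0.0029, 0.1062] roll(j6) [(np.float64(180.0), 112), (np.float64(-0.0), -68)] dist 106
```

```bash
python3 -m inch '[{"slide":[0.002,-0.003,0.03],"roll":0,"jaw":0.75},{"slide":[0.002,-0.003,0.05],"roll":0,"jaw":0.75},{"slide":[0.002,-0.003,0.08],"roll":0,"jaw":0.75},{"slide":[0.002,-0.003,0.1],"roll":0,"jaw":0.75},{"slide":[0.002,-0.003,0.107],"roll":0,"jaw":0.75},{"slide":[0.002,-0.003,0.107],"roll":0,"jaw":0.75},{"slide":[0.002,-0.003,0.107],"roll":0,"jaw":0.4},{"slide":[0.002,-0.003,0.107],"roll":0,"jaw":0.4},{"slide":[0.002,-0.003,0.107],"roll":0,"jaw":0.4},{"slide":[0.002,-0.003,0.107],"roll":0,"jaw":0.4}]' 40; python3 -c "
from h import *
go(510,214,140)"
```

```text
time_s: 18.7
eef_pos: [471.2, -332.4, 13.9]
eef_rot: [-0.284, 0.959, -0.001, 0.001]
wrist_force: [-0.2, 3.5, 9.0]
width: 0.501
grip_force: 41.0
slide [-0.3298, 0.4373, -0.1261] roll(j6) [] dist 562
```

```bash
python3 -m inch '[{"slide":[0,0,-0.035],"roll":0,"jaw":0.4},{"slide":[0,0,-0.075],"roll":0,"jaw":0.4},{"slide":[0,0,-0.11],"roll":0,"jaw":0.4},{"slide":[-0.024,0.032,-0.126],"roll":0,"jaw":0.4},{"slide":[-0.048,0.064,-0.126],"roll":0,"jaw":0.4},{"slide":[-0.072,0.095,-0.126],"roll":0,"jaw":0.4},{"slide":[-0.096,0.127,-0.126],"roll":0,"jaw":0.4},{"slide":[-0.12,0.159,-0.126],"roll":0,"jaw":0.4},{"slide":[-0.144,0.191,-0.126],"roll":0,"jaw":0.4},{"slide":[-0.168,0.223,-0.126],"roll":0,"jaw":0.4},{"slide":[-0.192,0.254,-0.126],"roll":0,"jaw":0.4},{"slide":[-0.21,0.278,-0.126],"roll":0,"jaw":0.4}]' 40; python3 -c "
from h import *
go(510,214,130)"
```

```text
time_s: 19.7
eef_pos: [495.5, 18.0, 139.5]
eef_rot: [-0.284, 0.959, -0.0, 0.001]
wrist_force: [0.9, 0.3, 0.7]
width: 0.499
grip_force: 41.1
slide [-0.1189, 0.1565, 0.0095] roll(j6) [] dist 197
```

```bash
python3 -m inch '[{"slide":[-0.022,0.03,0],"roll":0,"jaw":0.4},{"slide":[-0.046,0.06,0],"roll":0,"jaw":0.4},{"slide":[-0.07,0.092,0],"roll":0,"jaw":0.4},{"slide":[-0.093,0.122,0],"roll":0,"jaw":0.4},{"slide":[-0.112,0.148,0],"roll":0,"jaw":0.4},{"slide":[-0.119,0.156,0.03],"roll":0,"jaw":0.4},{"slide":[-0.119,0.156,0.06],"roll":0,"jaw":0.4},{"slide":[-0.119,0.156,0.08],"roll":0,"jaw":0.4},{"slide":[-0.119,0.156,0.08],"roll":0,"jaw":0.4},{"slide":[-0.119,0.156,0.08],"roll":0,"jaw":0.4}]' 40; python3 -c "
from h import *
go(510,214,25.3)"
```

```text
time_s: 20.53
eef_pos: [510.3, 211.0, 58.9]
eef_rot: [-0.284, 0.959, -0.0, -0.0]
wrist_force: [1.0, 0.2, 0.4]
width: 0.499
grip_force: 41.1
slide [-0.0014, 0.0027, 0.0336] roll(j6) [] dist 34
```

```bash
python3 -m inch '[{"slide":[-0.001,0.003,0.01],"roll":0,"jaw":0.4},{"slide":[-0.001,0.003,0.02],"roll":0,"jaw":0.4},{"slide":[-0.001,0.003,0.03],"roll":0,"jaw":0.4},{"slide":[-0.001,0.003,0.034],"roll":0,"jaw":0.4},{"slide":[-0.001,0.003,0.034],"roll":0,"jaw":0.4},{"slide":[-0.001,0.003,0.034],"roll":0,"jaw":0.4},{"slide":[-0.001,0.003,0.034],"roll":0,"jaw":0.75},{"slide":[-0.001,0.003,0.034],"roll":0,"jaw":0.75},{"slide":[-0.001,0.003,0.034],"roll":0,"jaw":0.75},{"slide":[-0.001,0.003,0],"roll":0,"jaw":0.75},{"slide":[-0.001,0.003,-0.04],"roll":0,"jaw":0.75},{"slide":[-0.001,0.003,-0.07],"roll":0,"jaw":0.75}]' 40; python3 -c "
from h import *
go(470,-150,200)"
```

```text
time_s: 21.53
eef_pos: [509.7, 214.0, 130.6]
eef_rot: [-0.283, 0.959, -0.0, 0.0]
wrist_force: [1.4, 0.4, 0.9]
width: 0.75
grip_force: 0.0
slide [0.2312, -0.2839, -0.0694] roll(j6) [] dist 373
```

Now I'll move clear and check the tray.

```bash
python3 -m inch '[{"slide":[0,0,-0.04],"roll":0,"jaw":0.75},{"slide":[0.024,-0.03,-0.07],"roll":0,"jaw":0.75},{"slide":[0.048,-0.06,-0.1],"roll":0,"jaw":0.75},{"slide":[0.072,-0.09,-0.1],"roll":0,"jaw":0.75},{"slide":[0.096,-0.12,-0.1],"roll":0,"jaw":0.75},{"slide":[0.12,-0.15,-0.1],"roll":0,"jaw":0.75},{"slide":[0.144,-0.18,-0.1],"roll":0,"jaw":0.75},{"slide":[0.17,-0.21,-0.1],"roll":0,"jaw":0.75},{"slide":[0.194,-0.24,-0.1],"roll":0,"jaw":0.75},{"slide":[0.22,-0.27,-0.1],"roll":0,"jaw":0.75},{"slide":[0.245,-0.3,-0.1],"roll":0,"jaw":0.75},{"slide":[0.27,-0.33,-0.1],"roll":0,"jaw":0.75}]' 40; python3 - <<'E'
from h import *
p,d=snapshot("top");q0,_=snapshot("side")
cv2.imwrite("pics/t3.png",np.vstack([cv2.resize(p[170:320,50:310,::-1],(520,300)),cv2.resize(q0[120:270,180:440,::-1],(520,300))]))
P=cloud("top",d).reshape(-1,3)
for n,x,y,z in[("pin",594,328,46),("weight",608,229,46),("tape",495,314,50),("spool",509,215,60),("used",455,-32,39)]:
    q=P[(np.hypot(P[:,0]-x,P[:,1]-y)<45)&(abs(P[:,2]-z)<6)]
    print(n,len(q),np.percentile(q[:,2],[10,50,90]).round(1) if len(q) else 0,rect(q[:,:2]) if len(q) else 0)
E
```

```text
time_s: 22.53
eef_pos: [461.8, -211.6, 228.4]
eef_rot: [-0.283, 0.959, -0.0, 0.0]
wrist_force: [1.8, 0.9, -0.4]
width: 0.751
grip_force: 0.0
pin 630 [41.1 43.5 46. ] (array([593.2, 328.4]), array([71.4, 40.4]), 8.0)
weight 492 [41.2 43.3 45.8] (array([606. , 229.2]), array([48., 48.]), 8.7)
tape 529 [45.2 47.4 50. ] (array([495.8, 313.7]), array([65.4, 62.9]), 89.4)
spool 198 [54.8 57.4 59.7] (array([507.9, 214.2]), array([38.9, 36.6]), 51.8)
used 107 [33.8 36.4 39.7] (array([454.9, -32.4]), array([43.2, 42.9]), 89.3)
```

View pics/t3.png

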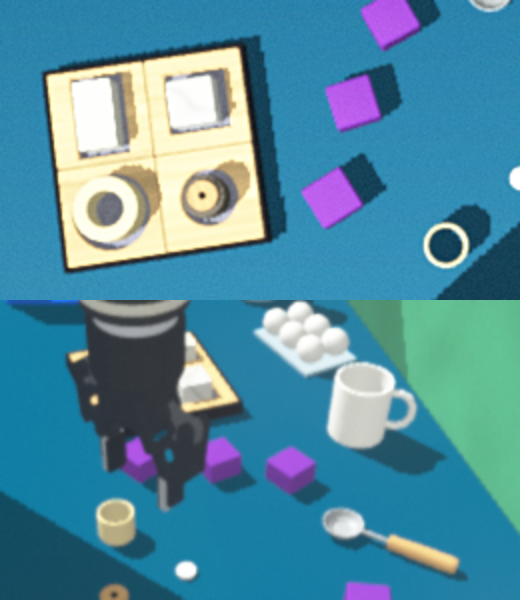

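All four things sit flat in their pockets: pin box (100,116), weight (195,100), tape (108,209) and spool (203,196) in the upper half of the picture. They are within about 2 mm of the nest centres, and their top heights match (43, 43, 47 and 57 mm). The used roll has not moved.

```bash
python3 -c "
from workcell import bot
print(bot.close_job())"
```

```text
the job is handed in; nothing more can be done
None
```

The job is handed in: the full tape, full spool, pin box and marble weight lie flat in their matching nests (about 2 mm off centre by the top camera), the used roll measured unmoved, and the empty spool was never touched, though its final position was not measured.

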